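# Level a pipe with a cranked screw jack

### The arm

A 6-joint arm with a two-finger parallel gripper is mounted at the origin on a cart in front of the work surface, level with it; the furniture and walls round the work are solid. World frame = base frame: x ahead of the robot, y to its left, z up, the work surface at z = 0. Lengths are in mm, angles in rad, forces in N, time in s.
With the tool pointing down it reaches from about 350 to 975 mm from the base axis. Payload 7.1 kg.
Tool frame: the origin (TCP) lies at the very end of the fingers, on their centre line; the grasp point (between the pads) lies 19 mm behind it; x points along the fingers, y is the direction in which the jaws open and shut, and the axes are right-handed (so a half turn about x gives the same grasp; the last joint's range is limited). The gripper opens to 88 mm and grips with 3 to 60 N. Pads are 20 mm wide; open, the fingers measure 115 mm over their backs; the gripper's body (75 mm by 178 mm) begins 61 mm behind the grasp point.
Start: joints at [-1.225, 0.423, 1.63, -0, 1.089, -0.019], TCP at [222.993, -583.848, 222.675] pointing down, gripper open.
Joint ranges: [-3, 3], [-0.9, 2.11], [0.09, 2.58], [-1.31, 4.45], [0.11, 2.69], [-2.54, 2.54]. Speed limits (rad/s): [2.39, 2.39, 3.01, 3.14, 3.14, 3.14].

### API

Orientations are given as a rotation vector (axis times angle).
In Python, from workcell import ctrl gives the robot as it stands. The module is installed in compiled form; this text tells all that it offers.
- The arm moves only by the tool carry_out, never from a script. Its argument "commands" is a list of rows, each a list of 6 numbers: the shift along the tool's x, y, z in m, then the turn, a rotation vector about the tool's x, y, z in degrees. In form: [[tx, ty, tz, rx, ry, rz], ...]. A call has 1 to 8 rows; each row shifts and turns the pose as measured when the row begins, along the tool's axes as they then stand; what a row does not reach is not made up. A row lasts 1/8 s, in which the tool goes at most 62.5 mm and 10.7 degrees, less where a joint would pass 70% of its speed; a pose out of reach is approached as far as the arm can. A call with a gripper value outside its range is refused whole. "grip" is the closure, from 0 (fully open) to 1 (shut), set as the call begins (left out, the last holds). The fingers move at their own pace and stop on an object; the grip force is fixed at half the most. Time passes only in rows, so rows that do not move let the fingers close. It gives the time, the measured TCP pose, the force and the opening at its end, in the units of the state.
- ctrl.get_obs(): the state, without advancing time (a new reading comes with each control period).
- ctrl.get_image(name): name is "scene" or "side" or "wrist"; returns a dict with "pixels" (384x512x3 uint8, blue, green, red), "intrinsics" (3x3 intrinsics, pixels), "rvec" (rotation vector, rad) and "tvec" (3), from world to camera coordinates, as OpenCV has them. Camera axes: x right, y down, z forward; pixel columns grow to the right and rows downward; lengths in mm; the calibration is good to about 2 mm. A picture is of the moment at which its call begins. There is no depth.
- ctrl.close_job(): hands the job in, once; it reports no verdict.
The state is a dict: "t": time; "qpos": joint angles; "qvel": joint speeds; "joint_torque": joint torques, N m; "ee_pos": TCP position; "orientation": TCP orientation; "ft_force": force on the tool from outside, world axes, zero at the start; "moment": the same for the moment, N m; "width": finger opening in mm.
Only numpy, scipy, OpenCV 4.12 (cv2) and the standard library are available. Lean on these libraries where they do the work, as an engineer would, in place of code of your own. Each camera call takes 0.05 s, during which the arm holds its last target. There are 200 camera calls.

### The job

Fit the loose crank over the square drive on top of the screw-jack column, feeling for the angle at which it drops right down, then wind the jack by the crank's handle until the pipe lies level. Work gently, do not touch the pipe or disturb the things standing around, and leave the crank fully seated on the drive.

Things in the scene. Friction and masses are not known exactly. Their poses are not given: they have to be found in the camera images.
- stand: the pipe stand, fixed to the worktop: dark steel base plate 74 x 350 x 10 mm with a grey square screw-jack column (34 mm, capped at 105 mm height) near one end. Origin on the worktop under the column's axis; its +y runs along the base plate towards a fixed vee rest 250 mm away; z up
- shaft_top (a point): top centre of the upright drive shaft on the jack's column, 136 mm above the worktop (a fixed point; its axes are the stand's and do not turn with the shaft). From here down: a round pilot 10 mm long (cone from 8 to 14 mm wide, then 5 mm straight), then the square drive, 13.5 mm wide, 18 mm long. The square's angle is random and not measured: feel for it (it repeats every quarter turn; the socket passes within about 8 degrees either way)
- carriage_vee (a point): point on the jack's carriage, the vee-topped arm that rides up and down the column: where the axis of the pipe runs, 70 mm from the column's axis towards the fixed rest. Starts 12 to 16 mm lower than rest_vee
- rest_vee (a point): the same point in the fixed vee rest, 250 mm from the column's axis, 85 mm above the worktop: the pipe is level when carriage_vee is at this height
- pipe: middle of the pipe: copper, 22 mm in diameter, 240 mm long, brass fittings, loose, lying in both vees, low end near the column. Its x axis runs along the pipe towards the fixed rest, z up
- pipe_jack_point (a point): point on the pipe's axis 90 mm from its middle, over the carriage's vee
- pipe_rest_point (a point): point on the pipe's axis 90 mm from its middle, over the fixed rest's vee
- crank_boss (a point): centre of the crank's square boss (16 x 16 mm, from 36 to 80 mm above the foot), 58 mm above its foot on the socket's axis: lift it here from above. The crank (dark steel, about 0.23 kg) stands upright on the worktop on its socket; its x axis points along its arm to the handle, z up. The arm is 14 mm wide, its top 36 mm above the foot
- crank: the loose crank; origin at the centre of its foot, the mouth of the downward square socket: block 34 x 34 mm, hole 16 x 16 mm, chamfered, 28 mm deep, sides parallel to the crank's x and y. Fully seated, the hole's roof rests on the pilot and this point is 28 mm below shaft_top; resting on the square at a wrong angle it is only about 10 mm below
- crank_handle (a point): centre of the crank's upright black handle grip, 16 mm in diameter and 43 mm long (37 to 80 mm above the foot), 52 mm from the socket's axis; it spins freely on its pin, so a gripper may hold it without turning while it goes round
- tape: bystander: white roll of thread tape, 52 mm wide, 15 mm high
- spoon: bystander: teaspoon, 132 mm long
- cap: bystander: grey bottle cap, 69 mm wide, 24 mm high
- small_cap: bystander: black bottle cap, 57 mm wide, 24 mm high
- drive_collar (a point): foot of the square drive, 28 mm below shaft_top, centre of the top of a fixed round collar 26 mm wide. Turning the drive CLOCKWISE seen from above raises the carriage, 8 mm a turn, against a steady friction of about 0.1 N m; it holds where it is left. Push gently (under about 20 N): the contact forces between crank and stand, summed over all faces, must stay below 60 N, and careful winding alone makes 20 to 35 N
Things that resemble listed ones, but are neither listed nor needed, are in the scene too. What is shaped like the crank but orange is not meant.

How it is judged (in metres and radians):
On the way, in this order (a step that is already met when the one before it is completed fails the run):
1. the crank is fully seated on the square drive (z of crank in the frame of shaft_top below -0.024 m and horizontal distance between crank and shaft_top below 0.005 m and angle between crank's own z axis and vertical below 0.12 rad), for 0.2 s.
2. the pipe has been wound level with the crank on the drive (angle between pipe's own x axis and vertical between 1.5588 and 1.5828 rad and z of crank in the frame of shaft_top below -0.02 m and horizontal distance between crank and shaft_top below 0.006 m), for 0.2 s.
At the end, for the whole second after the job is handed in: The pipe lies in both vees, level within 0.7 degrees (0.012 rad) and at rest; the crank sits on the drive within 4 mm of fully home, released (angle between pipe's own x axis and vertical between 1.5588 and 1.5828 rad and distance between pipe_jack_point and carriage_vee below 0.01 m and distance between pipe_rest_point and rest_vee below 0.01 m and z of crank in the frame of shaft_top below -0.024 m and horizontal distance between crank and shaft_top below 0.005 m and linear speed of pipe below 0.01 m/s and linear speed of crank below 0.02 m/s); the robot touches nothing.
It fails at once if the crank is forced against the stand with more than 60 N (contact force between crank and stand above 60 N).
It fails at once if the robot touches the pipe (contact force between any of the fingers, the arm and pipe above 1 N).
It fails at once if a bystander is shifted by more than 30 mm (distance of any of tape, spoon, cap, small_cap from where it was at the start of the episode above 0.03 m).
It also fails if it takes over 72 s, if anything falls off the work surface, if the arm or the gripper's body presses on something with over 40 N, if the wrist force passes 120 N, or if a joint passes its speed limit or range.

## Working session

There is one attempt and no reset: what is moved stays moved. The work goes in short steps, Python scripts to look and compute and a tool call to move; the robot and the scene stay as the last step left them, time stands still between calls to the robot, and variables do not carry over. Pictures are saved under pics/ and viewed, about 8 in all and at most 12, crops included, and the job is handed in when it is done.

Besides the shell and the picture viewer there is one more tool, called as name(argument=value, ...), one argument or row to a line, values as JSON. carry_out: Moves the arm, as the interface text tells. Its arguments: {"type":"object","properties":{"commands":{"type":"array"},"grip":{"type":"number"}},"required":["commands"]}

```bash
mkdir -p pics; cat > h.py <<'E'
import numpy as np, cv2
from workcell import ctrl
from scipy.spatial.transform import Rotation as R
def snap(n,f):
    im=ctrl.get_image(n); cv2.imwrite('pics/'+f,im['pixels']); np.savez('pics/'+f+'.npz',**{k:np.array(v) for k,v in im.items()}); return im
def load(f): return dict(np.load('pics/'+f+'.npz'))
def ray(im,uv):
    Rm=cv2.Rodrigues(np.array(im['rvec'],float))[0]; t=np.array(im['tvec'],float).ravel()
    d=Rm.T@np.linalg.inv(im['intrinsics'])@np.array([uv[0],uv[1],1.]); return -Rm.T@t, d/np.linalg.norm(d)
def onz(im,uv,z):
    o,d=ray(im,uv); return o+d*(z-o[2])/d[2]
def proj(im,p):
    return cv2.projectPoints(np.array(p,float).reshape(-1,3),np.array(im['rvec'],float),np.array(im['tvec'],float),np.array(im['intrinsics'],float),None)[0].reshape(-1,2)
def tri(*iu):
    A=np.zeros((3,3));b=np.zeros(3)
    for im,uv in iu:
        o,d=ray(im,uv);M=np.eye(3)-np.outer(d,d);A+=M;b+=M@o
    return np.linalg.solve(A,b)
def state():
    s=ctrl.get_obs(); print({k:np.round(s[k],3) for k in('t','qpos','ee_pos','orientation','ft_force','moment','width')}); print(R.from_rotvec(s['orientation']).as_matrix().round(3)); return s
E
python3 - <<'E'
from h import *
a=snap('scene','s0.png');b=snap('side','d0.png')
cv2.imwrite('pics/s0b.png',cv2.resize(a['pixels'],(800,600)));cv2.imwrite('pics/d0b.png',cv2.resize(b['pixels'],(800,600)))
for i in(a,b): print(ray(i,(256,192)))
state()
E
```

```text
(array([-223.31653602,  564.81048974, 1032.55039201]), array([ 0.55399639, -0.45866841, -0.69477427]))
(array([  377.9897633 , -1224.45689473,  1007.53382451]), array([ 0.10515146,  0.78698368, -0.60794725]))
{'t': np.float64(0.1), 'qpos': array([-1.225,  0.424,  1.631, -0.   ,  1.089, -0.019]), 'ee_pos': array([ 222.832, -583.375,  221.971]), 'orientation': array([ 2.023,  0.375, -2.023]), 'ft_force': array([-0.576, -0.852,  0.544]), 'moment': array([-0.005, -0.036,  0.034]), 'width': np.float64(87.819)}
[[-0.     0.357 -0.934]
 [ 0.001 -0.934 -0.357]
 [-1.    -0.001 -0.   ]]
```

View pics/s0b.png

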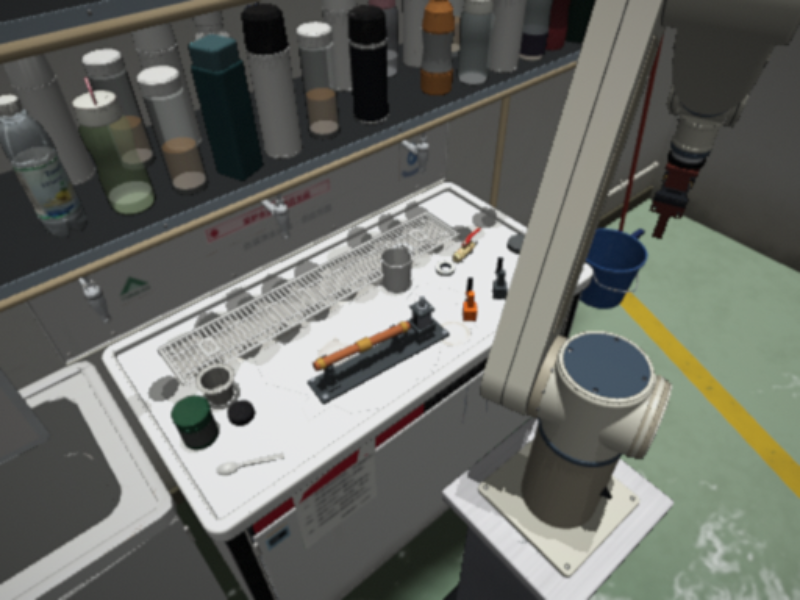

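View pics/d0b.png

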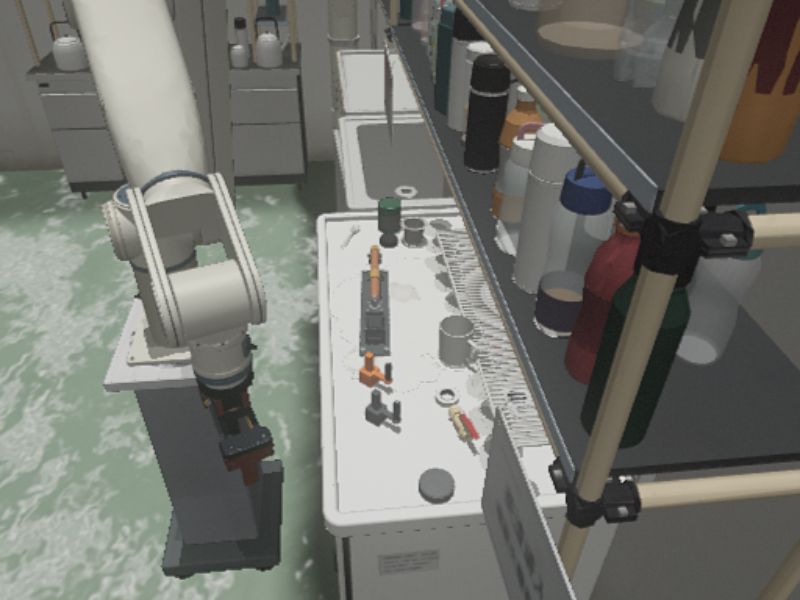

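Candidates for the crank: the dark one, scene (500,280) and side (378,407) in the 800x600 views, and the orange decoy, scene (470,302) and side (370,370). I take the dark one. The stand's column is at scene (423,312) and side (375,325). Next is a close crop of both views.

```bash
python3 - <<'E'
from h import *
a=load('s0.png');b=load('d0.png')
c1=a['pixels'][155:255,195:335];c2=b['pixels'][170:275,215:275]
A=cv2.resize(c1,None,fx=3.5,fy=3.5,interpolation=cv2.INTER_CUBIC)
B=cv2.resize(c2,None,fx=5,fy=5,interpolation=cv2.INTER_CUBIC)
o=np.zeros((525,800,3),np.uint8);o[:350,:490]=A;o[:525,495:795]=B
cv2.imwrite('pics/c0.png',o)
E
```

```text
(no output)
```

View pics/c0.png

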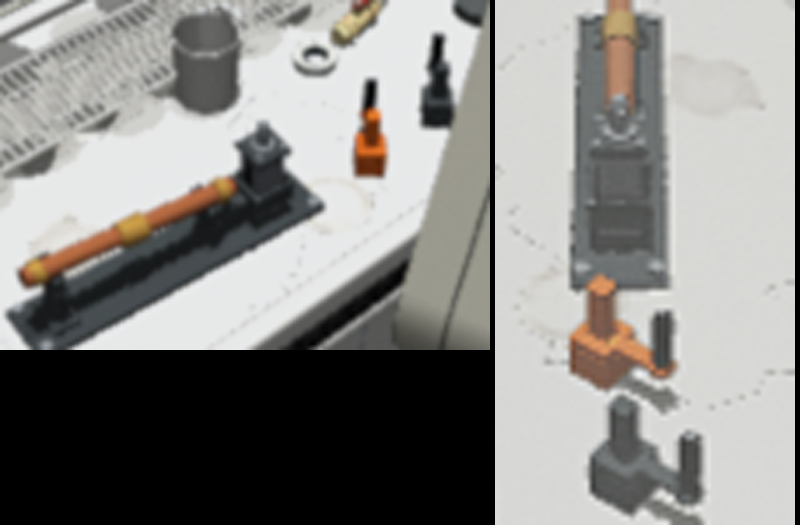

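```bash
python3 - <<'E'
from h import *
a=load('s0.png');b=load('d0.png')
for n,u,v,z in(('boss',(321,174.4),(240.6,250.6),80),('handle',(319.9,165.6),(254.2,257.2),80),('shaft',(270.1,190.7),(239.8,189.6),136)):
    print(n,tri((a,u),(b,v)).round(1),onz(a,u,z).round(1),onz(b,v,z).round(1))
# base plate ends in side crop & scene
for uv in((570,288),(668,288),(578,18),(668,18)): print(onz(b,((uv[0]-495)/5+215,170+uv[1]/5),10).round(1))
for uv in((10,312),(325,207)): print(onz(a,(195+uv[0]/3.5,155+uv[1]/3.5),10).round(1))
E
```

```text
boss [ 452.3 -321.8   76.1] [ 448.  -318.1   80. ] [ 453.2 -324.8   80. ]
handle [ 491.4 -356.5   77.5] [ 487.  -353.9   80. ] [ 493.1 -357.4   80. ]
shaft [470.9 -72.1 131.1] [464.7 -68.6 136. ] [472.2 -76.7 136. ]
[ 430.3 -137.4   10. ]
[ 501.8 -144.3   10. ]
[460.1 207.6  10. ]
[538.3 200.5  10. ]
[523.9 209.8  10. ]
[ 424.2 -124.1   10. ]
```

carry_out(
  commands=[
    [-0.006, -0.0204, -0.0384, 0, 0, 0],
    [-0.006, -0.0204, -0.0384, 0, 0, 0],
    [-0.006, -0.0204, -0.0384, 0, 0, 0],
    [-0.006, -0.0204, -0.0384, 0, 0, 0],
    [-0.006, -0.0204, -0.0384, 0, 0, 0],
    [-0.006, -0.0204, -0.0384, 0, 0, 0],
    [-0.006, -0.0204, -0.0384, 0, 0, 0],
    [-0.006, -0.0204, -0.0384, 0, 0, 0],
  ],
  grip=0,
)

```text
t: 1.1
ee_pos: [455.5, -314.5, 268.3]
orientation: [2.026, 0.375, -2.031]
ft_force: [0.4, -0.2, -0.2]
width: 87.5
```

carry_out(
  commands=[
    [0, 0, 0, 8, 0, 0],
    [0, 0, 0, 8, 0, 0],
    [0, 0, 0, 8, 0, 0],
    [0, 0, 0, 8, 0, 0],
    [0, 0, 0, 8, 0, 0],
    [0, 0, 0, 8, 0, 0],
    [0, 0, 0, 8, 0, 0],
    [0, 0, 0, 7, 0, 0],
  ],
)

```text
t: 2.1
ee_pos: [456.3, -309.9, 266.0]
orientation: [-1.758, 0.712, 1.778]
ft_force: [0.4, 0.3, 0.3]
width: 87.8
```

```bash
python3 - <<'E'
from h import *
s=state(); w=snap('wrist','w1.png'); a=snap('scene','s1.png'); b=snap('side','d1.png')
print(ray(w,(256,192)))
E
```

```text
{'t': np.float64(2.1), 'qpos': array([-0.62 ,  0.272,  1.745,  0.003,  1.136,  1.72 ]), 'ee_pos': array([ 456.342, -309.887,  265.99 ]), 'orientation': array([-1.758,  0.712,  1.778]), 'ft_force': array([0.421, 0.313, 0.286]), 'moment': array([ 0.066,  0.016, -0.006]), 'width': np.float64(87.782)}
[[-0.008 -0.696 -0.718]
 [ 0.009 -0.718  0.696]
 [-1.    -0.001  0.012]]
(array([ 515.26698604, -366.2554687 ,  427.69094654]), array([-0.20546831,  0.20491061, -0.95697148]))
```

View pics/w1.png

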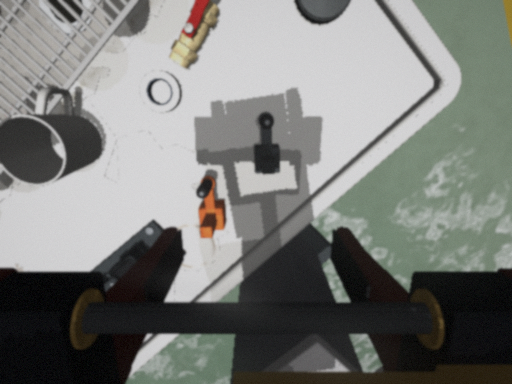

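The wrist view shows the dark crank upright: handle at about (266,120), socket block and boss at about (266,157), with the orange decoy at (211,210). I'll zoom in for the exact boss top.

```bash
python3 - <<'E'
from h import *
w=load('w1.png');c=w['pixels'][95:185,225:315]
g=cv2.convertScaleAbs(cv2.resize(c,None,fx=6.5,fy=6.5,interpolation=cv2.INTER_CUBIC),alpha=2.2)
cv2.imwrite('pics/c1.png',g)
E
```

```text
(no output)
```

View pics/c1.png

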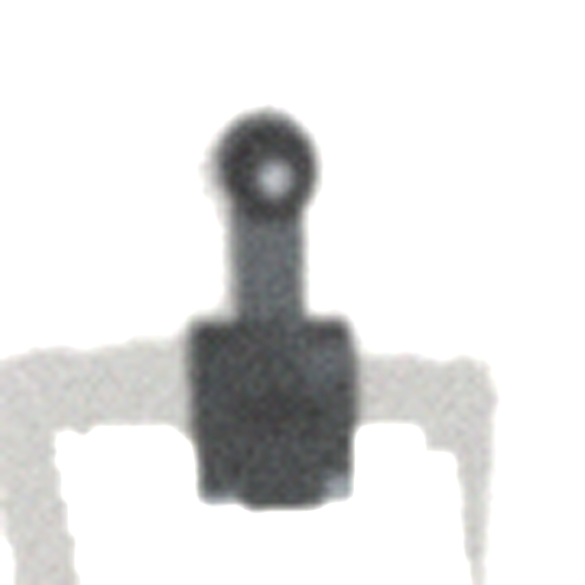

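```bash
python3 - <<'E'
from h import *
w=load('w1.png')
f=lambda u,v,z: onz(w,(225+u/6.5-.4,95+v/6.5-.4),z)
h=f(273,178,80); h2=f(268,165,80)
l=f(190,320,36);r=f(352,320,36);bl=f(200,500,36);br=f(350,500,36)
bm=f(283,508,80)
a=f(233,260,36);a2=f(302,260,36)
for p in(h,h2,l,r,bl,br,bm,a,a2):print(p.round(1))
e=r-l; print(np.linalg.norm(e),np.degrees(np.arctan2(e[1],e[0])))
n=np.array([e[1],-e[0],0])/np.linalg.norm(e)
for s in(1,-1): print('axis',(l+r)/2+s*17*n, bm+s*8*n)
ax=(l+r)/2
print('dir', np.degrees(np.arctan2(*(h-ax)[1::-1])))
E
```

```text
[ 491.3 -357.6   80. ]
[ 493.4 -358.5   80. ]
[ 479.8 -325.7   36. ]
[ 457.4 -348.8   36. ]
[ 452.1 -301.6   36. ]
[ 430.8 -323.6   36. ]
[ 447.7 -318.7   80. ]
[ 482.3 -340.    36. ]
[ 472.8 -349.8   36. ]
32.21593268780835 -134.12450042292542
axis [ 456.36774259 -325.44422178   36.        ] [ 441.92910201 -313.08531922   80.        ]
axis [ 480.77391672 -349.11569543   36.        ] [ 453.41436042 -324.22483623   80.        ]
dir -41.87691072343917
```

carry_out(
  commands=[
    [0, 0.0114, -0.0078, 0, 0.7, 0],
    [0.025, 0, 0, 0, 0, 0],
    [0.035, 0, 0, 0, 0, 0],
    [0.035, 0, 0, 0, 0, 0],
    [0.035, 0, 0, 0, 0, 0],
    [0.03, 0, 0, 0, 0, 0],
    [0.01, 0, 0, 0, 0, 0],
    [0, 0, 0, 0, 0, 0],
  ],
)

```text
t: 3.25
ee_pos: [455.0, -330.9, 92.6]
orientation: [-1.792, 0.706, 1.775]
ft_force: [0.4, -0.1, 0.5]
width: 87.8
```

```bash
python3 - <<'E'
from h import *
s=state(); w=snap('wrist','w2.png')
c=w['pixels'][40:290,100:420]
cv2.imwrite('pics/w2c.png',cv2.convertScaleAbs(cv2.resize(c,None,fx=2.4,fy=2.4,interpolation=cv2.INTER_CUBIC),alpha=2))
E
```

```text
{'t': np.float64(3.25), 'qpos': array([-6.500e-01,  5.130e-01,  1.855e+00, -1.000e-03,  7.650e-01,
        1.673e+00]), 'ee_pos': array([ 455.009, -330.942,   92.577]), 'orientation': array([-1.792,  0.706,  1.775]), 'ft_force': array([ 0.426, -0.105,  0.502]), 'moment': array([ 0.167, -0.01 ,  0.02 ]), 'width': np.float64(87.792)}
[[ 0.007 -0.682 -0.731]
 [-0.006 -0.731  0.682]
 [-1.    -0.    -0.009]]
```

View pics/w2c.png

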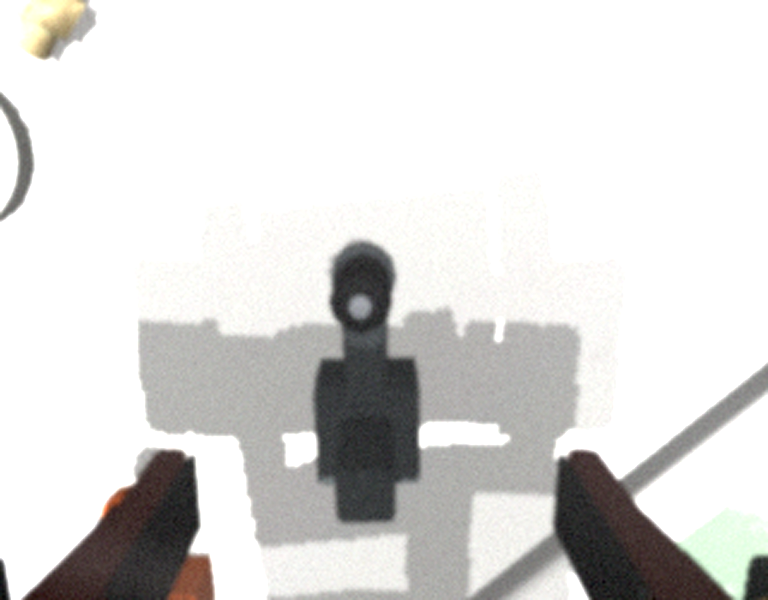

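```bash
python3 - <<'E'
from h import *
w=load('w2.png')
f=lambda u,v,z: onz(w,(100+u/2.4-.3,40+v/2.4-.3),z).round(1)
print('boss',f(366,494,80),f(337,494,80),f(395,494,80),'front',f(366,520,80),'handle',f(360,305,80))
e=f(415,360,36)-f(322,360,36);print('block edge',f(415,360,36),f(322,360,36),np.degrees(np.arctan2(e[1],e[0])))
w=load('w1.png')
hsv=cv2.cvtColor(w['pixels'],cv2.COLOR_BGR2HSV)
m=cv2.inRange(hsv,(5,180,100),(15,255,255));m[:,:180]=0;m[260:]=0
ys,xs=np.nonzero(m)
print('orange',xs.min(),xs.max(),ys.min(),ys.max(),[onz(w,p,z).round(0) for p,z in(((211,215),36),((205,187),80))])
E
```

```text
boss [ 452.7 -323.6   80. ] [ 458. -318.   80.] [ 447.4 -329.3   80. ] front [ 447.1 -318.4   80. ] handle [ 490.8 -357.5   80. ]
block edge [ 460.8 -351.5   36. ] [ 480.8 -330.1   36. ] -133.06319961377898
orange 201 222 195 235 [array([ 451., -214.,   36.]), array([ 488., -252.,   80.])]
```

carry_out(
  commands=[
    [0, -0.004, 0.0065, 0, -0.5, 0],
    [0, 0, 0, 0, 0, 0],
    [0.01, 0, 0, 0, 0, 0],
    [0, 0, 0, 0, 0, 0],
  ],
  grip=0.4,
)

```text
t: 3.8
ee_pos: [454.9, -324.4, 85.6]
orientation: [-1.789, 0.703, 1.778]
ft_force: [-0.4, -0.2, -0.1]
width: 53.7
```

carry_out(
  commands=[
    [0.02, 0.0005, 0.002, 0, 0, 0],
    [0.015, 0, 0, 0, 0, 0],
    [0.007, 0, 0, 0, 0, 0],
    [0, 0, 0, 0, 0, 0],
  ],
)

```text
t: 4.3
ee_pos: [453.9, -324.0, 42.3]
orientation: [-1.791, 0.704, 1.777]
ft_force: [-1.0, -0.3, -0.1]
width: 53.0
```

carry_out(
  commands=[
    [-0.001, 0, 0, 0, 0, 0],
    [0, 0, 0, 0, 0, 0],
    [0, 0, 0, 0, 0, 0],
    [0, 0, 0, 0, 0, 0],
    [0, 0, 0, 0, 0, 0],
    [0, 0, 0, 0, 0, 0],
  ],
  grip=1,
)

```text
t: 5.05
ee_pos: [454.6, -324.6, 44.6]
orientation: [-1.793, 0.704, 1.775]
ft_force: [-0.6, 0.5, -0.6]
width: 15.8
```

```bash
python3 - <<'E'
from h import *
state()
E
```

```text
{'t': np.float64(5.05), 'qpos': array([-6.420e-01,  5.880e-01,  1.877e+00,  1.000e-03,  6.670e-01,
        1.679e+00]), 'ee_pos': array([ 454.573, -324.553,   44.589]), 'orientation': array([-1.793,  0.704,  1.775]), 'ft_force': array([-0.552,  0.499, -0.551]), 'moment': array([ 0.043, -0.017, -0.012]), 'width': np.float64(15.782)}
[[ 0.008 -0.682 -0.732]
 [-0.005 -0.732  0.681]
 [-1.    -0.001 -0.009]]
```

carry_out(
  commands=[
    [-0.02, 0, 0, 0, 0, 0],
    [-0.03, 0, 0, 0, 0, 0],
    [-0.04, 0, 0, 0, 0, 0],
    [-0.04, 0, 0, 0, 0, 0],
    [-0.035, 0, 0, 0, 0, 0],
    [0, 0, 0, 0, -0.5, 0],
  ],
)

```text
t: 5.8
ee_pos: [451.7, -322.4, 212.1]
orientation: [-1.778, 0.699, 1.787]
ft_force: [-0.1, -0.4, -2.8]
width: 15.9
```

carry_out(
  commands=[
    [0, -0.028, 0.0226, 0, 0, 0],
    [0, -0.028, 0.0226, 0, 0, 0],
    [0, -0.028, 0.0226, 0, 0, 0],
    [0, -0.028, 0.0226, 0, 0, 0],
    [0, -0.028, 0.0226, 0, 0, 0],
    [0, -0.028, 0.0226, 0, 0, 0],
    [0, -0.022, 0.018, 0, 0, 0],
    [0, 0, 0, 0, 0, 0],
  ],
)

```text
t: 6.8
ee_pos: [462.0, -69.6, 199.6]
orientation: [-1.756, 0.701, 1.807]
ft_force: [-0.8, -0.2, -2.0]
width: 15.6
```

carry_out(
  commands=[
    [0, 0, 0, -9.3, 0, 0],
    [0, 0, 0, -9.3, 0, 0],
    [0, 0, 0, -9.3, 0, 0],
    [0, 0, 0, 0, 0, 0],
  ],
)

```text
t: 7.3
ee_pos: [459.2, -71.6, 194.8]
orientation: [-2.049, 0.255, 2.119]
ft_force: [-0.3, 0.6, -2.0]
width: 15.7
```

```bash
python3 - <<'E'
from h import *
state(); a=snap('scene','s2.png');b=snap('side','d2.png');w=snap('wrist','w3.png')
A=cv2.resize(a['pixels'][135:255,200:340],None,fx=3,fy=3,interpolation=cv2.INTER_CUBIC)
B=cv2.resize(b['pixels'][150:240,200:290],None,fx=4.2,fy=4.2,interpolation=cv2.INTER_CUBIC)
o=np.zeros((380,800,3),np.uint8);o[:360,:420]=A;o[:378,421:799]=B
cv2.imwrite('pics/c2.png',cv2.convertScaleAbs(o,alpha=1.5))
E
```

```text
{'t': np.float64(7.3), 'qpos': array([-0.184,  0.243,  1.977,  0.007,  0.956,  1.634]), 'ee_pos': array([459.215, -71.634, 194.781]), 'orientation': array([-2.049,  0.255,  2.119]), 'ft_force': array([-0.257,  0.649, -1.99 ]), 'moment': array([-0.004, -0.029, -0.058]), 'width': np.float64(15.658)}
[[-0.032 -0.249 -0.968]
 [ 0.012 -0.968  0.249]
 [-0.999 -0.004  0.034]]
```

View pics/c2.png

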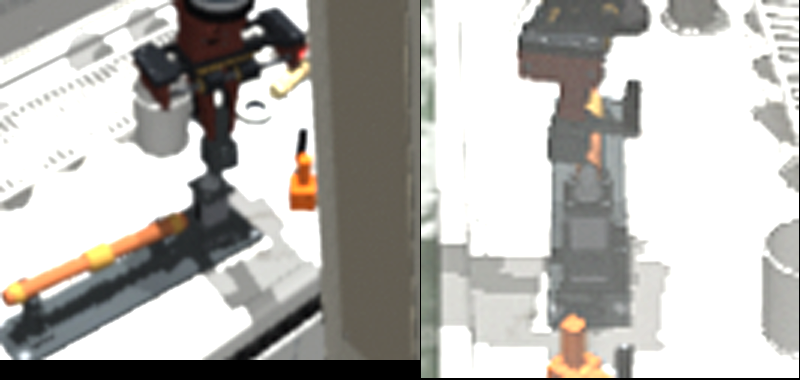

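```bash
python3 - <<'E'
from h import *
w=load('w3.png');a=load('s2.png');b=load('d2.png')
print(ray(w,(256,192)))
for p in((471,-73,136),(457,-71,150)): print([proj(i,p).round(1) for i in(w,a,b)])
c=w['pixels'][130:330,150:380]
cv2.imwrite('pics/w3c.png',cv2.convertScaleAbs(cv2.resize(c,None,fx=3,fy=3,interpolation=cv2.INTER_CUBIC),alpha=2))
E
```

```text
(array([541.96095105, -92.9490857 , 354.92258484]), array([-0.29935117,  0.08361785, -0.95047195]))
[array([[255.8, 194.6]]), array([[269.9, 189.2]]), array([[239.4, 189. ]])]
[array([[257.8, 218.8]]), array([[272.2, 188.6]]), array([[235.4, 185.8]])]
```

View pics/w3c.png

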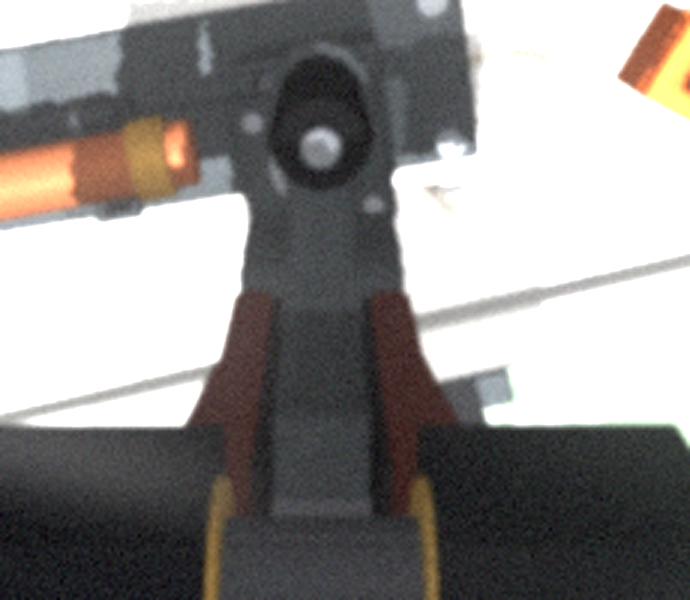

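```bash
python3 - <<'E'
from h import *
w=load('w3.png');f=lambda u,v,z: onz(w,(150+u/3-.3,130+v/3-.3),z).round(1)
p,q=f(250,122,106),f(373,205,106);print('cap bolts',p,q,(p+q)/2)
print('plate corner',f(471,154,10),'plate bolts',f(450,148,11),f(432,5,11))
print('pipe end',f(195,118,80),f(195,185,80))
print('pipe axis',f(190,150,72),f(0,187,74))
E
```

```text
cap bolts [487.1 -57.  106. ] [454.3 -84.9 106. ] [470.7  -70.95 106.  ]
plate corner [ 431.5 -124.4   10. ] plate bolts [ 436.3 -116.8   11. ] [ 492.4 -121.7   11. ]
pipe end [486.9 -37.   80. ] [465.9 -30.6  80. ]
pipe axis [475.5 -30.7  72. ] [479.5  32.8  74. ]
```

carry_out(
  commands=[
    [0, -0.0015, -0.0065, 0, 1, 0.1],
    [0, -0.0015, -0.0065, 0, 1, 0.1],
    [0, 0, 0, 0, 0, 0],
  ],
)

```text
t: 7.82
ee_pos: [474.0, -72.0, 194.9]
orientation: [-2.09, 0.27, 2.08]
ft_force: [0.4, -0.3, -2.3]
width: 15.8
```

```bash
python3 - <<'E'
from h import *
s=state();M=R.from_rotvec(s['orientation']).as_matrix();c=s['ee_pos']+M@np.array([44.6,0,1.9]);print('foot',c,'to go tool',M.T@(np.array([471,-71.5,c[2]])-c))
E
```

```text
{'t': np.float64(7.825), 'qpos': array([-0.175,  0.247,  1.97 , -0.   ,  0.92 ,  1.652]), 'ee_pos': array([474.   , -72.034, 194.875]), 'orientation': array([-2.09,  0.27,  2.08]), 'ft_force': array([ 0.427, -0.332, -2.274]), 'moment': array([ 0.052,  0.031, -0.01 ]), 'width': np.float64(15.843)}
[[ 0.004 -0.254 -0.967]
 [-0.001 -0.967  0.254]
 [-1.     0.    -0.004]]
foot [472.35264563 -71.60211483 150.26686217] to go tool [-0.00587833  0.24442404  1.33427882]
```

carry_out(
  commands=[
    [0.006, 0, 0.0013, 0, 0, 0],
    [0.004, 0, 0, 0, 0, 0],
    [0.002, 0, 0, 0, 0, 0],
    [0.002, 0, 0, 0, 0, 0],
  ],
)

```text
t: 8.32
ee_pos: [472.4, -71.5, 179.8]
orientation: [-2.089, 0.27, 2.081]
ft_force: [0.5, -0.6, -3.0]
width: 15.5
```

carry_out(
  commands=[
    [0.001, 0, 0, 0, 0, 0],
    [0.001, 0, 0, 0, 0, 0],
    [0.001, 0, 0, 0, 0, 0],
    [0.001, 0, 0, 0, 0, 0],
  ],
)

```text
t: 8.82
ee_pos: [472.5, -71.6, 175.6]
orientation: [-2.089, 0.27, 2.081]
ft_force: [0.4, 0.4, -1.7]
width: 15.7
```

carry_out(
  commands=[
    [0.001, 0, 0, 0, 0, 0],
    [0.001, 0, 0, 0, 0, 0],
    [0.001, 0, 0, 0, 0, 0],
    [0.001, 0, 0, 0, 0, 0],
  ],
)

```text
t: 9.32
ee_pos: [472.6, -71.6, 171.4]
orientation: [-2.089, 0.27, 2.08]
ft_force: [0.3, 0.7, -2.5]
width: 15.9
```

carry_out(
  commands=[
    [0.001, 0, 0, 0, 0, 0],
    [0.001, 0, 0, 0, 0, 0],
  ],
)

```text
t: 9.57
ee_pos: [472.9, -71.6, 169.9]
orientation: [-2.09, 0.27, 2.08]
ft_force: [-2.8, 1.2, 11.0]
width: 16.0
```

carry_out(
  commands=[
    [0.0003, 0, 0.001, -5, 0, 0],
    [0.0006, 0, 0, -5, 0, 0],
    [0.0006, 0, 0, -5, 0, 0],
    [0.0006, 0, 0, -5, 0, 0],
  ],
)

```text
t: 10.07
ee_pos: [473.2, -71.5, 169.9]
orientation: [2.176, 0.109, -2.16]
ft_force: [-2.4, 0.6, 3.0]
width: 15.7
```

carry_out(
  commands=[
    [0.0008, 0, 0.0007, -5, 0, 0],
    [0.0008, 0, 0, -5, 0, 0],
    [0.0008, 0, 0, -5, 0, 0],
    [0.0008, 0, 0, -5, 0, 0],
  ],
)

```text
t: 10.58
ee_pos: [473.9, -70.5, 168.2]
orientation: [1.974, 0.46, -1.953]
ft_force: [-0.9, 2.0, -1.2]
width: 16.1
```

```bash
python3 - <<'E'
from h import *
state()
E
```

```text
{'t': np.float64(10.575), 'qpos': array([-0.174,  0.285,  1.995,  0.003,  0.85 ,  0.932]), 'ee_pos': array([473.893, -70.547, 168.229]), 'orientation': array([ 1.974,  0.46 , -1.953]), 'ft_force': array([-0.916,  2.032, -1.245]), 'moment': array([ 0.522,  0.084, -0.025]), 'width': np.float64(16.12)}
[[ 0.011  0.446 -0.895]
 [ 0.001 -0.895 -0.446]
 [-1.     0.004 -0.01 ]]
```

carry_out(
  commands=[
    [0.0012, 0, 0, 0, 0, 0],
    [0.0012, 0, 0, 0, 0, 0],
    [0.0012, 0, 0, 0, 0, 0],
  ],
)

```text
t: 10.95
ee_pos: [473.7, -70.4, 164.3]
orientation: [1.976, 0.458, -1.955]
ft_force: [0.5, 0.6, -2.1]
width: 15.8
```

Dropping in; lower further to about TCP z 152.6.

carry_out(
  commands=[
    [0.002, 0, 0, 0, 0, 0],
    [0.002, 0, 0, 0, 0, 0],
    [0.002, 0, 0, 0, 0, 0],
    [0.0015, 0, 0, 0, 0, 0],
  ],
)

```text
t: 11.45
ee_pos: [473.6, -70.4, 156.1]
orientation: [1.976, 0.457, -1.957]
ft_force: [0.5, 0.6, -1.6]
width: 15.8
```

carry_out(
  commands=[
    [0.001, 0, 0, 0, 0, 0],
    [0.001, 0, 0, 0, 0, 0],
    [0.001, 0, 0, 0, 0, 0],
    [0.0005, 0, 0, 0, 0, 0],
  ],
)

```text
t: 11.95
ee_pos: [473.8, -70.4, 152.6]
orientation: [1.976, 0.457, -1.957]
ft_force: [-1.9, 1.9, 6.3]
width: 16.0
```

carry_out(
  commands=[
    [0, 0, 0, 0, 0, 0],
    [0, 0, 0, 0, 0, 0],
    [0, 0, 0, 0, 0, 0],
    [0, 0, 0, 0, 0, 0],
  ],
  grip=0.5,
)

```text
t: 12.45
ee_pos: [474.9, -70.8, 153.2]
orientation: [1.978, 0.455, -1.954]
ft_force: [-0.1, -0.4, 0.3]
width: 43.8
```

carry_out(
  commands=[
    [-0.01, 0, 0, 0, 0, 0],
    [-0.02, 0, 0, 0, 0, 0],
    [-0.02, 0, 0, 0, 0, 0],
    [0, 0, -0.018, 0, -0.5, 0],
    [0, 0, -0.018, 0, 0, 0],
    [0, 0, -0.018, 0, 0, 0],
    [0, 0, 0, 0, 0, 0],
  ],
)

```text
t: 13.32
ee_pos: [526.7, -44.9, 205.3]
orientation: [1.968, 0.453, -1.962]
ft_force: [0.0, -0.7, 0.1]
width: 43.9
```

```bash
python3 - <<'E'
from h import *
state(); a=snap('scene','s3.png');b=snap('side','d3.png');w=snap('wrist','w4.png')
for n,p in(('h',(518.6,-48,188)),('boss',(472,-71.2,188)),('foot',(472,-71.2,108))): print(n,[proj(i,p).round(1) for i in(w,a,b)])
W=cv2.resize(w['pixels'][130:330,150:380],None,fx=2,fy=2,interpolation=cv2.INTER_CUBIC)
B=cv2.resize(b['pixels'][140:240,200:280],None,fx=4,fy=4,interpolation=cv2.INTER_CUBIC)
o=np.zeros((400,800,3),np.uint8);o[:400,:460]=W;o[:400,461:781]=B
cv2.imwrite('pics/c3.png',cv2.convertScaleAbs(o,alpha=1.8))
E
```

```text
{'t': np.float64(13.325), 'qpos': array([-0.105,  0.303,  1.86 , -0.004,  0.974,  1.009]), 'ee_pos': array([526.676, -44.876, 205.329]), 'orientation': array([ 1.968,  0.453, -1.962]), 'ft_force': array([ 0.012, -0.667,  0.124]), 'moment': array([ 0.003, -0.015, -0.013]), 'width': np.float64(43.935)}
[[ 0.004  0.442 -0.897]
 [-0.004 -0.897 -0.442]
 [-1.     0.005 -0.002]]
h [array([[255.6, 243.4]]), array([[255.5, 174.2]]), array([[251.9, 172.6]])]
boss [array([[256. , 310.8]]), array([[269.5, 178.2]]), array([[239.5, 177. ]])]
foot [array([[255.7, 256.1]]), array([[269.1, 195. ]]), array([[239.7, 194.8]])]
```

View pics/c3.png

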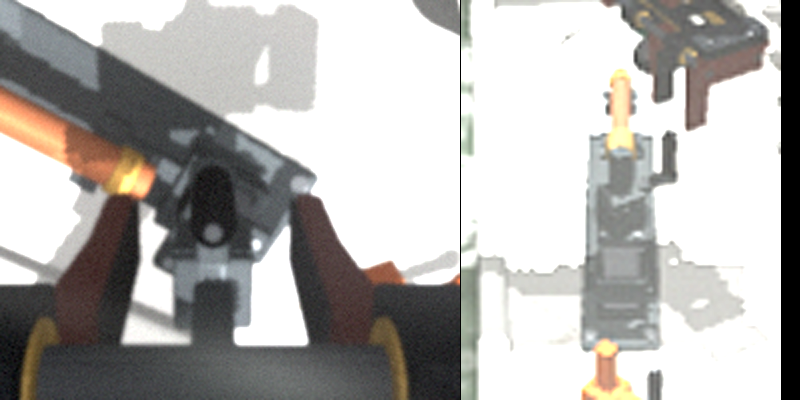

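carry_out(
  commands=[
    [0, -0.0007, 0.0095, 0, 0, 0],
    [0, 0, 0, 0, 0, 0],
    [0.015, 0, 0, 0, 0, 0],
    [0.018, 0, 0, 0, 0, 0],
    [0.014, 0, 0, 0, 0, 0],
    [0, 0, 0, 0, 0, 0],
  ],
)

```text
t: 14.22
ee_pos: [513.3, -50.4, 154.8]
orientation: [1.967, 0.452, -1.966]
ft_force: [-0.2, 0.9, -0.5]
width: 44.0
```

```bash
python3 - <<'E'
from h import *
state()
E
```

```text
{'t': np.float64(14.225), 'qpos': array([-0.119,  0.36 ,  1.922, -0.005,  0.858,  1.   ]), 'ee_pos': array([513.303, -50.408, 154.782]), 'orientation': array([ 1.967,  0.452, -1.966]), 'ft_force': array([-0.245,  0.878, -0.494]), 'moment': array([-0.048,  0.011, -0.029]), 'width': np.float64(44.042)}
[[ 0.001  0.44  -0.898]
 [-0.004 -0.898 -0.44 ]
 [-1.     0.004  0.001]]
```

carry_out(
  commands=[
    [0.003, 0, -0.0045, 0, 0, 0],
    [0, 0, 0, 0, 0, 0],
  ],
)

```text
t: 14.48
ee_pos: [518.1, -48.4, 151.9]
orientation: [1.968, 0.451, -1.966]
ft_force: [0.4, 0.4, 0.0]
width: 44.3
```

carry_out(
  commands=[
    [0, 0, 0, 0, 0, 0],
    [0, 0, 0, 0, 0, 0],
    [0, 0, 0, 0, 0, 0],
    [0, 0, 0, 0, 0, 0],
  ],
  grip=1,
)

```text
t: 14.98
ee_pos: [518.7, -48.4, 152.9]
orientation: [1.969, 0.451, -1.964]
ft_force: [-0.3, 0.3, -0.6]
width: 15.2
```

```bash
python3 - <<'E'
from h import *
state()
E
```

```text
{'t': np.float64(14.975), 'qpos': array([-0.114,  0.368,  1.914, -0.005,  0.855,  1.005]), 'ee_pos': array([518.73 , -48.353, 152.863]), 'orientation': array([ 1.969,  0.451, -1.964]), 'ft_force': array([-0.311,  0.259, -0.556]), 'moment': array([-0.029,  0.051,  0.009]), 'width': np.float64(15.219)}
[[ 0.004  0.44  -0.898]
 [-0.004 -0.898 -0.44 ]
 [-1.     0.005 -0.001]]
```

```bash
cat > wind.py <<'E'
from h import *
import sys
C=np.array([472.0,-71.2]);d=float(sys.argv[1]);n=int(sys.argv[2]);z0=153
s=ctrl.get_obs();M=R.from_rotvec(s['orientation']).as_matrix()
e=s['ee_pos'][:2]-C
v=M.T@np.array([e[0],e[1],0]);th=np.arctan2(v[1],-v[2]);r=np.hypot(v[1],v[2])
print('t',s['t'],'th',np.degrees(th).round(1),'r',r.round(2),'z',s['ee_pos'][2].round(1),'F',s['ft_force'].round(1),'tilt',M[:,0].round(3),'yaw',np.degrees(np.arctan2(M[1,1],M[0,1])).round(1),'q',s['qpos'].round(2))
p=np.array([v[1],v[2]])
for i in range(1,n+1):
    t=th+np.radians(d)*i; q=52*np.array([np.sin(t),-np.cos(t)]); print((q-p).round(1)/1000, end=' '); p=q
E
python3 wind.py 8 4
```

```text
t 14.975 th 0.1 r 52.02 z 152.9 F [-0.3  0.3 -0.6] tilt [ 0.004 -0.004 -1.   ] yaw -63.9 q [-0.11  0.37  1.91 -0.    0.86  1.  ]
[0.0072 0.0005] [0.0071 0.0015] [0.0068 0.0025] [0.0064 0.0034]
```

carry_out(
  commands=[
    [0, 0.007, 0.0005, 0, 0, 0],
    [0, 0.007, 0.0015, 0, 0, 0],
    [0, 0.007, 0.0025, 0, 0, 0],
    [0, 0.0065, 0.003, 0, 0, 0],
  ],
)

```text
t: 15.48
ee_pos: [523.2, -77.1, 152.6]
orientation: [1.968, 0.453, -1.967]
ft_force: [-2.0, 3.2, -0.2]
width: 15.2
```

```bash
python3 wind.py 10 8
```

```text
t 15.475 th 32.7 r 51.59 z 152.6 F [-2.   3.2 -0.2] tilt [ 0.001 -0.003 -1.   ] yaw -63.9 q [-0.17  0.38  1.89 -0.    0.87  0.95]
[0.0074 0.0052] [0.0061 0.0067] [0.0048 0.0077] [0.0034 0.0084] [0.0019 0.0089] [0.0004 0.0091] [-0.0012  0.009 ] [-0.0028  0.0086]
```

carry_out(
  commands=[
    [0, 0.0074, 0.0052, 0, 0, 0],
    [0, 0.0061, 0.0067, 0, 0, 0],
    [0, 0.0048, 0.0077, 0, 0, 0],
    [0, 0.0034, 0.0084, 0, 0, 0],
    [0, 0.0019, 0.0089, 0, 0, 0],
    [0, 0.0004, 0.0091, 0, 0, 0],
    [0, -0.0012, 0.009, 0, 0, 0],
    [0, -0.0028, 0.0086, 0, 0, 0],
  ],
)

```text
t: 16.48
ee_pos: [472.2, -123.8, 152.3]
orientation: [1.976, 0.456, -1.97]
ft_force: [1.9, 11.0, -3.0]
width: 15.4
```

```bash
python3 wind.py 12 8
```

```text
t 16.475 th 115.6 r 52.62 z 152.3 F [ 1.9 11.  -3. ] tilt [ 0.002  0.004 -1.   ] yaw -64.2 q [-0.28  0.33  1.98  0.01  0.83  0.83]
[-0.0063  0.009 ] [-0.0075  0.0079] [-0.009   0.0061] [-0.0101  0.0041] [-0.0107  0.002 ] [-0.0109 -0.0003] [-0.0106 -0.0026] [-0.0098 -0.0047]
```

```bash
sed -i 's/472.0,-71.2/471.8,-70.5/' wind.py; python3 wind.py 10 8
```

```text
t 16.475 th 115.4 r 53.32 z 152.3 F [ 1.9 11.  -3. ] tilt [ 0.002  0.004 -1.   ] yaw -64.2 q [-0.28  0.33  1.98  0.01  0.83  0.83]
[-0.0058  0.0072] [-0.0059  0.0069] [-0.007   0.0058] [-0.0079  0.0045] [-0.0085  0.003 ] [-0.0089  0.0015] [-0.0091 -0.0001] [-0.0089 -0.0016]
```

carry_out(
  commands=[
    [0, -0.0055, 0.0072, 0, 0, 0],
    [0, -0.0059, 0.0069, 0, 0, 0],
    [0, -0.007, 0.0058, 0, 0, 0],
    [0, -0.0079, 0.0045, 0, 0, 0],
    [0, -0.0085, 0.003, 0, 0, 0],
    [0, -0.0089, 0.0015, 0, 0, 0],
    [0, -0.0091, -0.0001, 0, 0, 0],
    [0, -0.0089, -0.0016, 0, 0, 0],
  ],
)

```text
t: 17.48
ee_pos: [420.1, -80.8, 152.8]
orientation: [1.979, 0.449, -1.961]
ft_force: [2.9, -2.0, -4.8]
width: 15.7
```

```bash
python3 wind.py 10 8
```

```text
t 17.475 th -165.4 r 52.7 z 152.8 F [ 2.9 -2.  -4.8] tilt [ 0.009 -0.001 -1.   ] yaw -64.1 q [-0.22  0.24  2.11  0.    0.78  0.9 ]
[-0.0084 -0.0037] [-0.0079 -0.0045] [-0.007  -0.0058] [-0.0059 -0.0069] [-0.0046 -0.0078] [-0.0032 -0.0085] [-0.0016 -0.0089] [-0.0001 -0.0091]
```

carry_out(
  commands=[
    [0.0003, -0.0084, -0.0037, 0, 0, 0],
    [0, -0.0079, -0.0045, 0, 0, 0],
    [0, -0.007, -0.0058, 0, 0, 0],
    [0, -0.0059, -0.0069, 0, 0, 0],
    [0, -0.0046, -0.0078, 0, 0, 0],
    [0, -0.0032, -0.0085, 0, 0, 0],
    [0, -0.0016, -0.0089, 0, 0, 0],
    [0, -0.0001, -0.0091, 0, 0, 0],
  ],
)

```text
t: 18.48
ee_pos: [456.1, -20.0, 152.1]
orientation: [1.973, 0.446, -1.955]
ft_force: [0.1, -13.4, -4.8]
width: 14.8
```

```bash
python3 wind.py 10 8
```

```text
t 18.475 th -81.1 r 52.93 z 152.1 F [  0.1 -13.4  -4.8] tilt [ 0.011 -0.008 -1.   ] yaw -63.9 q [-0.07  0.28  2.05 -0.01  0.79  1.06]
[ 0.0031 -0.0087] [ 0.0037 -0.0083] [ 0.0051 -0.0075] [ 0.0063 -0.0065] [ 0.0073 -0.0053] [ 0.0081 -0.004 ] [ 0.0087 -0.0025] [ 0.009 -0.001]
```

```bash
sed -i 's/q=52\*/q=51.3*/' wind.py; python3 wind.py 10 8
```

```text
t 18.475 th -81.1 r 52.93 z 152.1 F [  0.1 -13.4  -4.8] tilt [ 0.011 -0.008 -1.   ] yaw -63.9 q [-0.07  0.28  2.05 -0.01  0.79  1.06]
[ 0.0038 -0.0084] [ 0.0036 -0.0082] [ 0.005  -0.0074] [ 0.0062 -0.0064] [ 0.0072 -0.0053] [ 0.008  -0.0039] [ 0.0086 -0.0025] [ 0.0089 -0.001 ]
```

carry_out(
  commands=[
    [0, 0.0038, -0.0084, 0, 0, 0],
    [0, 0.0036, -0.0082, 0, 0, 0],
    [0, 0.005, -0.0074, 0, 0, 0],
    [0, 0.0062, -0.0064, 0, 0, 0],
    [0, 0.0072, -0.0053, 0, 0, 0],
    [0, 0.008, -0.0039, 0, 0, 0],
    [0, 0.0086, -0.0025, 0, 0, 0],
    [0, 0.0089, -0.001, 0, 0, 0],
  ],
)

```text
t: 19.48
ee_pos: [516.6, -44.0, 152.2]
orientation: [1.967, 0.454, -1.968]
ft_force: [-2.6, 2.4, 3.4]
width: 15.4
```

```bash
python3 wind.py 10 8; python3 - <<'E'
from h import *
w=snap('wrist','w5.png');a=snap('scene','s5.png');b=snap('side','d5.png')
A=cv2.resize(a['pixels'][165:265,195:315],None,fx=4.2,fy=4.2,interpolation=cv2.INTER_CUBIC)
B=cv2.resize(b['pixels'][150:240,215:275],None,fx=4.6,fy=4.6,interpolation=cv2.INTER_CUBIC)
o=np.zeros((420,800,3),np.uint8);o[:A.shape[0],:A.shape[1]]=A;o[:B.shape[0],510:510+B.shape[1]]=B
cv2.imwrite('pics/c5.png',cv2.convertScaleAbs(o,alpha=1.3))
E
```

```text
t 19.475 th -4.5 r 52.06 z 152.2 F [-2.6  2.4  3.4] tilt [-0.    -0.002 -1.   ] yaw -63.9 q [-0.11  0.37  1.92 -0.    0.86  1.01]
[0.009  0.0008] [0.0088 0.0016] [0.0084 0.0031] [0.0077 0.0045] [0.0068 0.0058] [0.0057 0.0069] [0.0044 0.0078] [0.003  0.0084]
```

View pics/c5.png

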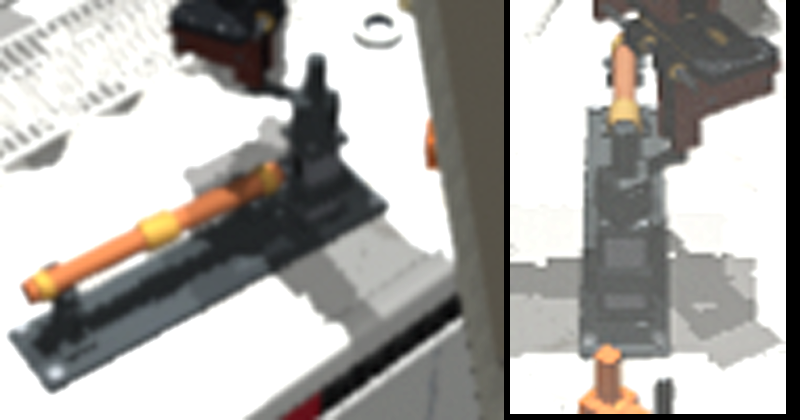

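```bash
cat > lev.py <<'E'
from h import *
import sys
def edges(m,x0,x1):
    # upper/lower boundary subpixel per column
    U=[];L=[]
    for x in range(x0,x1):
        ys=np.nonzero(m[:,x]>.5)[0]
        if len(ys)<3: continue
        u,l=ys[0],ys[-1];c=m[:,x]
        U.append((x,u-(c[u]-.5)/max(c[u]-c[u-1],1e-3)));L.append((x,l+(c[l]-.5)/max(c[l]-c[l+1],1e-3)))
    return np.array(U),np.array(L)
def line(P):
    P=P.copy()
    for _ in range(4):
        k=np.polyfit(P[:,0],P[:,1],1);r=P[:,1]-np.polyval(k,P[:,0]);g=abs(r)<max(.25,2*r.std())
        P=P[g]
    return k,r.std(),len(P),P[[0,-1],0]
def yaw(im,k,xs,z):
    a,b=[onz(im,(x,np.polyval(k,x)),z) for x in xs];d=a-b;d*=np.sign(d[1]);return np.degrees(np.arctan2(d[1],d[0])),a,b
for f in sys.argv[1:]:
    im=load(f);I=im['pixels'].astype(float)
    sat=np.clip((I[:,:,2]-I[:,:,0]-25)/40,0,1)   # orange pipe: R-B
    roi=np.zeros(I.shape[:2]);roi[190:246,195:265]=1
    m=sat*roi
    for n,E in zip('UL',edges(m,204,250)):
        k,s,N,xs=line(E);y,a,b=yaw(im,k,xs,85);print(f,'pipe',n,'yaw',y.round(2),'res',s.round(2),N,xs)
    g=I.mean(2);dk=np.clip((150-g)/60,0,1);dk[:205]=0;dk[:,:197]=0;dk[:,292:]=0
    # lower plate edge: last dark px in each column, cut below
    P=[]
    for x in range(208,282):
        c=dk[:,x];lo=int(264-(x-208)*0.60)
        seg=g[lo-16:lo+10,x];j=np.argmax(np.diff(seg));P.append((x,lo-16+j+.5))
    k,s,N,xs=line(np.array(P));y,a,b=yaw(im,k,xs,0);print(f,'plate low edge yaw',y.round(2),s.round(2),N,xs,k)
E
python3 lev.py s0.png s3.png s5.png
```

```text
s0.png pipe U yaw 80.77 res 0.14 34 [206. 249.]
s0.png pipe L yaw 81.15 res 0.17 34 [204. 249.]
s0.png plate low edge yaw 85.14 0.31 74 [208. 281.] [ -0.54886338 372.26466494]
s3.png pipe U yaw 81.09 res 0.18 35 [206. 249.]
s3.png pipe L yaw 81.14 res 0.25 35 [204. 249.]
s3.png plate low edge yaw 84.93 0.31 65 [208. 281.] [ -0.54478374 371.29322914]
s5.png pipe U yaw 83.26 res 0.25 35 [205. 247.]
s5.png pipe L yaw 83.25 res 0.15 34 [204. 249.]
s5.png plate low edge yaw 84.93 0.31 64 [208. 281.] [ -0.54486285 371.29399055]
```

carry_out(
  commands=[
    [0, 0.009, 0.0008, 0, 0, 0],
    [0, 0.0088, 0.0016, 0, 0, 0],
    [0, 0.0084, 0.0031, 0, 0, 0],
    [0, 0.0077, 0.0045, 0, 0, 0],
    [0, 0.0068, 0.0058, 0, 0, 0],
    [0, 0.0057, 0.0069, 0, 0, 0],
    [0, 0.0044, 0.0078, 0, 0, 0],
    [0, 0.003, 0.0084, 0, 0, 0],
  ],
)

```text
t: 20.62
ee_pos: [504.1, -112.2, 152.1]
orientation: [1.969, 0.455, -1.969]
ft_force: [-1.3, 7.6, 3.3]
width: 15.6
```

```bash
python3 wind.py 10 8
```

```text
t 20.625 th 78.3 r 52.79 z 152.1 F [-1.3  7.6  3.3] tilt [ 0. -0. -1.] yaw -64.0 q [-0.24  0.37  1.92 -0.    0.86  0.87]
[-0.0004  0.0092] [-0.0005  0.0089] [-0.0021  0.0087] [-0.0035  0.0082] [-0.0049  0.0075] [-0.0061  0.0065] [-0.0072  0.0053] [-0.008  0.004]
```

carry_out(
  commands=[
    [0, -0.0004, 0.0092, 0, 0, 0],
    [0, -0.0005, 0.0089, 0, 0, 0],
    [0, -0.0021, 0.0087, 0, 0, 0],
    [0, -0.0035, 0.0082, 0, 0, 0],
    [0, -0.0049, 0.0075, 0, 0, 0],
    [0, -0.0061, 0.0065, 0, 0, 0],
    [0, -0.0072, 0.0053, 0, 0, 0],
    [0, -0.008, 0.004, 0, 0, 0],
  ],
)

```text
t: 21.62
ee_pos: [436.4, -110.1, 152.6]
orientation: [1.976, 0.449, -1.959]
ft_force: [4.7, 1.3, -2.3]
width: 15.5
```

```bash
python3 wind.py 10 8
```

```text
t 21.625 th 157.8 r 53.07 z 152.6 F [ 4.7  1.3 -2.3] tilt [ 0.009 -0.003 -1.   ] yaw -64.0 q [-0.27  0.27  2.07 -0.    0.79  0.84]
[-0.0092  0.001 ] [-0.0089  0.0011] [-0.0089 -0.0004] [-0.0087 -0.002 ] [-0.0082 -0.0035] [-0.0075 -0.0048] [-0.0066 -0.0061] [-0.0054 -0.0071]
```

carry_out(
  commands=[
    [0, -0.0092, 0.001, 0, 0, 0],
    [0, -0.0089, 0.0011, 0, 0, 0],
    [0, -0.0089, -0.0004, 0, 0, 0],
    [0, -0.0087, -0.002, 0, 0, 0],
    [0, -0.0082, -0.0035, 0, 0, 0],
    [0, -0.0075, -0.0048, 0, 0, 0],
    [0, -0.0066, -0.0061, 0, 0, 0],
    [0, 0, 0, 0, 0, 0],
  ],
)

```text
t: 22.62
ee_pos: [423.5, -49.1, 152.4]
orientation: [1.971, 0.447, -1.955]
ft_force: [3.2, -3.2, -2.1]
width: 15.5
```

```bash
python3 wind.py 8 6; python3 -c "
from h import *
snap('scene','s6.png')"; python3 lev.py s6.png
```

```text
t 22.625 th -129.9 r 52.86 z 152.4 F [ 3.2 -3.2 -2.1] tilt [ 0.01  -0.008 -1.   ] yaw -63.8 q [-0.14  0.24  2.11 -0.01  0.78  0.98]
[-0.003  -0.0068] [-0.0033 -0.0063] [-0.0024 -0.0067] [-0.0015 -0.007 ] [-0.0005 -0.0071] [ 0.0005 -0.0071] s6.png pipe U yaw 84.31 res 0.18 36 [206. 249.]
s6.png pipe L yaw 85.05 res 0.23 36 [204. 249.]
s6.png plate low edge yaw 84.97 0.3 63 [208. 279.] [ -0.54542117 371.37829538]
```

carry_out(
  commands=[
    [0, -0.003, -0.0068, 0, 0, 0],
    [0, -0.0033, -0.0063, 0, 0, 0],
    [0, -0.0024, -0.0067, 0, 0, 0],
    [0, -0.0015, -0.007, 0, 0, 0],
    [0, -0.0005, -0.0071, 0, 0, 0],
    [0, 0.0005, -0.0071, 0, 0, 0],
    [0, 0, 0, 0, 0, 0],
  ],
)

```text
t: 23.55
ee_pos: [454.3, -20.7, 151.8]
orientation: [1.959, 0.447, -1.962]
ft_force: [0.4, -5.6, 4.1]
width: 15.6
```

```bash
python3 wind.py 8 6; python3 -c "
from h import *
snap('scene','s7.png');snap('wrist','w7.png');snap('side','d7.png')"; python3 lev.py s7.png
```

```text
t 23.55 th -83.0 r 52.79 z 151.8 F [ 0.4 -5.6  4.1] tilt [ 0.001 -0.012 -1.   ] yaw -63.6 q [-0.06  0.28  2.05 -0.02  0.8   1.06]
[ 0.0028 -0.0068] [ 0.0023 -0.0068] [ 0.0033 -0.0064] [ 0.0041 -0.0059] [ 0.0049 -0.0052] [ 0.0056 -0.0045] s7.png pipe U yaw 84.0 res 0.19 32 [206. 245.]
s7.png pipe L yaw 85.63 res 0.2 36 [204. 249.]
s7.png plate low edge yaw 84.9 0.32 56 [208. 281.] [ -0.54425405 371.14188021]
```

carry_out(
  commands=[
    [0, 0, 0, 0, 0, 0],
    [0, 0, 0, 0, 0, 0],
    [0, 0, 0, 0, 0, 0],
  ],
  grip=0.58,
)

```text
t: 24.08
ee_pos: [453.0, -19.2, 151.1]
orientation: [1.958, 0.449, -1.966]
ft_force: [0.2, 0.3, 0.1]
width: 36.5
```

carry_out(
  commands=[
    [-0.012, 0, 0, 0, 0, 0],
    [-0.025, 0, 0, 0, 0, 0],
    [-0.03, 0, 0, 0, 0, 0],
    [-0.03, 0, 0, 0, 0, 0],
    [0, 0.036, 0.018, 0, 0, 0],
    [0, 0.036, 0.018, 0, 0, 0],
    [0, 0.036, 0.018, 0, 0, 0],
    [0, 0, 0, 0, 0, 0],
  ],
)

```text
t: 25.08
ee_pos: [453.3, -141.1, 258.7]
orientation: [1.961, 0.45, -1.961]
ft_force: [-0.6, 1.0, -0.2]
width: 36.9
```

```bash
python3 wind.py 8 1; python3 -c "
from h import *
a=snap('scene','s8.png');w=snap('wrist','w8.png');b=snap('side','d8.png')
A=cv2.resize(a['pixels'][165:265,195:315],None,fx=4,fy=4,interpolation=cv2.INTER_CUBIC)
W=cv2.resize(w['pixels'],(320,240))
B=cv2.resize(b['pixels'][140:240,210:300],None,fx=3.2,fy=3.2,interpolation=cv2.INTER_CUBIC)
o=np.zeros((570,800,3),np.uint8);o[:400,:480]=A;o[:320,482:770]=B;o[325:565,482:800]=W[:,:318]
cv2.imwrite('pics/c8.png',cv2.convertScaleAbs(o,alpha=1.3))
"; python3 lev.py s8.png
```

```text
t 25.075 th 131.1 r 72.97 z 258.7 F [-0.6  1.  -0.2] tilt [ 0.003 -0.011 -1.   ] yaw -63.6 q [-0.32  0.15  1.92 -0.01  1.06  0.79]
[-0.0214 -0.0092] s8.png pipe U yaw 84.62 res 0.09 33 [206. 248.]
s8.png pipe L yaw 85.35 res 0.22 36 [204. 249.]
s8.png plate low edge yaw 84.97 0.29 69 [208. 277.] [ -0.54560121 371.42759931]
```

View pics/c8.png

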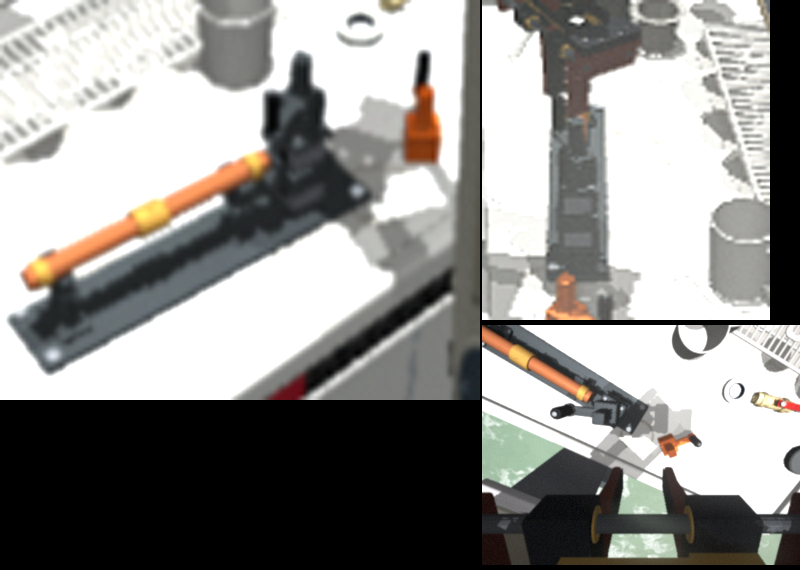

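```bash
python3 - <<'E'
from h import *
for f,sl in(('w8.png',np.s_[0:135,0:180]),('w1.png',None)):
    if sl is None: continue
    w=load(f);I=w['pixels'].astype(int)
    m=((I[:,:,2]-I[:,:,0])>30).astype(np.uint8);k=np.zeros_like(m);k[sl]=1;m*=k
    n,lab,st,_=cv2.connectedComponentsWithStats(m);j=1+st[1:,4].argmax();m=(lab==j)
    xs=range(st[j,0]+6,st[j,0]+st[j,2]-16)
    E=np.array([(x,*np.nonzero(m[:,x])[0][[0,-1]]) for x in xs],float)
    for c in(1,2):
        q=np.polyfit(E[:,0],E[:,c],1);r=E[:,c]-np.polyval(q,E[:,0]);g=abs(r)<1;q=np.polyfit(E[g,0],E[g,c],1)
        a,b=[onz(w,(x,np.polyval(q,x)),85) for x in(E[0,0],E[-1,0])];d=a-b
        print(f,c,g.sum(),len(g),np.degrees(np.arctan2(d[1],d[0])).round(2),a.round(0),b.round(0))
    print(ray(w,(256,192))[0])
E
```

```text
w8.png 1 91 156 84.95 [501. 153.  85.] [486. -13.  85.]
w8.png 2 67 156 85.2 [478. 148.  85.] [464. -21.  85.]
[ 524.51445071 -102.61786803  421.03449447]
```

```bash
python3 -c "
from h import *
state(); print(ctrl.close_job())"
```

```text
{'t': np.float64(25.225), 'qpos': array([-0.317,  0.151,  1.922, -0.01 ,  1.064,  0.795]), 'ee_pos': array([ 453.031, -138.732,  258.096]), 'orientation': array([ 1.959,  0.453, -1.96 ]), 'ft_force': array([-0.469,  0.063, -0.298]), 'moment': array([ 0.033, -0.029,  0.007]), 'width': np.float64(36.766)}
[[ 0.002  0.448 -0.894]
 [-0.01  -0.894 -0.448]
 [-1.     0.009  0.003]]
the job is handed in; nothing more can be done
None
```

I fitted the dark crank on the drive and wound the jack until the pipe measured level. I then let go, backed off and handed in at about 25 s of the 72 s; no verdict was reported.

- **Seating:** I lifted the crank by its boss and lowered it until it rested on the square at the wrong angle. Turning it about 40° under light pressure made it drop in. It went down to the height expected for fully home, with contact at TCP z 152.6 mm.
- **Winding:** I turned it about 1.75 turns clockwise by the handle. Wrist forces read between moves stayed at about 14 N or less. I could not measure the crank-to-stand contact force directly.
- **Level:** In the last scene view the pipe's two edges gave apparent headings of 84.62° and 85.35°, mean 84.98°. The base plate's edge read 84.97°. The wrist view gave 84.95° and 85.2°. The two edges disagree by 0.7°, but the averages put the tilt at about 0.1 to 0.2°, inside the 0.7° limit. One reading taken with the gripper still on the handle disagreed more (84.0° and 85.63°), so I measured again after letting go.
- **End state:** The last pictures show the crank upright on the drive, the pipe in both vees and the gripper clear. The wrist force was near zero. I did not measure the bystanders' shift, but nothing was seen to be touched.

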